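# Press the stopper home, index the bottle carriage and hold the pin in

## Task

On the stoppering press, pull the lever's cross bar down until the stopper in the bottle under the ram is pressed fully home, then ease the lever slowly back up to its rest without letting it fly. Then pull up the black knob of the carriage's lock plunger, slide the carriage to the next hole of the rail (to the left as the robot sees it) so that the second bottle comes under the ram, and let the pin drop fully into that hole. Finish while still holding the knob with the pin engaged, do not let go; leave the other things on the bench undisturbed.

Things in the scene. Friction and masses are not known exactly. Their poses are not given: they have to be found in the camera images.
- rig: Stoppering press fixed to the bench, place and yaw vary: grey base plate (x -75..75, y -140..320 mm), side guides 42 mm high, column x 67..123, head x -25..70, y -30..30, z 154..229 mm. Origin on the bench below the ram's axis; x away from the robot to the column, y left along the rail, z up.
- next_hole (a point): Mouth of the hole in the rail's steel strip into which the pin must go, 28 mm above the bench at rig x = 0, y = 210 mm. The strip has three 13 mm holes, at y = 140 (pin in it at the start), 210 and 280 mm, 16 mm deep.
- ram_axis (a point): Lower end of the ram with the lever at rest, 141 mm above the bench at rig x = y = 0. Under it stands the first amber bottle, 46 mm wide, stopper top 136 mm above the bench; the second bottle is 70 mm to -y of it. Both are held in nests on the carriage.
- lever_grip (a point): Middle of the lever's cross bar: black, horizontal, 16 mm thick, 104 mm long along the rig's y, between two 12 mm fork arms at y -46 and +46 mm (80 mm free). It runs on an arc of radius 140 mm about an axis along the rig's y at rig x = 20, z = 185 mm. At rest the lever points to -x and 0.45 rad above level (bar at x = -106, z = 246 mm).
- lever (a joint): Lever angle, rad: 0 at rest (up), grows as the bar is pulled down, stop at 0.75. It lowers the ram 20 mm per rad. A spring returns it (3 N at the bar at rest, 6 N at the bottom); pressing the stopper adds about 3 N; let go, it flies back. The ram meets the stopper at about 0.25 rad and has it home at about 0.65 rad.
- stopper (a joint): How far the stopper of the bottle first under the ram is pressed in, m: 0 standing proud, 0.008 fully home; it stays where it is pressed.
- knob: Black round knob of the lock plunger on the carriage: 26 mm wide, 30 mm tall, upright; origin under its centre, 75 mm above the bench with the pin in; at the start at rig x = 0, y = 140 mm. It moves with the carriage. Below it is a steel housing 22 mm wide, 45 to 68 mm above the bench, on the carriage plate (top 45 mm above the bench, x -48..48 mm).
- knob_grip (a point): Centre of the knob, 15 mm above its underside.
- plunger (a joint): Lift of the plunger, m: 0 with the pin fully in a hole, about 0.012 with its round tip on top of the strip, at most 0.020. A spring pulls it down (5 N at 0, 9 N at 0.016). The pin is 10 mm thick.
- carriage (a joint): Travel of the carriage along the rig's +y, m: 0 at the first hole, 0.070 at the next hole, 0.140 at the last; it can slide only with the pin clear of the strip (plunger above 0.012), and slides with about 2 to 3 N. At each hole it has about 1.5 mm play either way.
- beaker: Bystander: glass beaker 66 mm wide, 85 mm high, at the right end of the rig; origin under its centre.
- reagent: Bystander: amber bottle 72 mm wide, 150 mm high, to the left; origin under its centre.
- wash: Bystander: white bottle 64 mm wide, 160 mm high, to the left; origin under its centre.
- bung: Bystander: rubber bung 36 mm wide, 24 mm high, lying just in front of the rig; origin under its centre.
- spanner: Bystander: steel spanner 150 mm long, lying behind the rig; origin under its centre.
- dish: Bystander: white dish 90 mm wide, 18 mm high, in front of the rig to the right; origin under its centre.

How it is judged (in metres and radians):
On the way, in this order (a step that is already met when the one before it is completed fails the run):
1. the stopper is pressed home by the lever (value of joint stopper above 0.0065 m), for 0.1 s.
2. the lever is back up at its rest (value of joint lever below 0.06 rad), for 0.2 s.
3. the plunger is pulled clear of its hole (value of joint plunger above 0.01 m), for 0.1 s.
4. the carriage is at the next hole with the pin in (value of joint carriage between 0.0665 and 0.0735 m and value of joint plunger below 0.003 m), for 0.2 s.
At the end, for the whole second after the job is handed in: The carriage stands at the next hole (travel 66.5 to 73.5 mm) with the pin down to within 3 mm, the fingers still hold the knob (contact over 2 N, the grasp point within 35 mm of the knob's centre), the stopper is pressed in by at least 6.5 mm of 8 and the lever is within 0.06 rad of its rest (all of step 4 and value of joint stopper above 0.0065 m and value of joint lever below 0.06 rad and contact force between the fingers and knob above 2 N and distance between the grasp point and knob_grip below 0.035 m); the arm keeps its last pose, push and grip.
It fails at once if the lever flies back (faster than 1.2 rad/s before its last 0.12 rad) (velocity of joint lever below -1.2 rad/s and value of joint lever above 0.12 rad).
It fails at once if a bystander is pushed more than 30 mm or tipped (distance of any of beaker, reagent, wash, bung, spanner, dish from where it was at the start of the episode above 0.03 m or angle between any of beaker, reagent, wash's own z axis and vertical above 0.5 rad).
It also fails if it takes over 51 s, if anything falls off the work surface, if the arm or the gripper's body presses on something with over 40 N, if the wrist force passes 120 N, or if a joint passes its speed limit or range.

## Robot

A 6-joint arm with a two-finger parallel gripper is mounted at the origin on the work surface. World frame = base frame: x ahead of the robot, y to its left, z up, the work surface at z = 0. Lengths are in m, angles in degrees, forces in N, time in s.
With the tool pointing down it reaches from about 0.4 to 0.825 m from the base axis. Payload 7 kg.
Tool frame: the origin (TCP) lies at the very end of the fingers, on their centre line; the grasp point (between the pads) lies 19 mm behind it (r.grasp_offset is the z of the grasp point in the tool frame, in m); z points along the fingers, y is the direction in which the jaws open and shut (so a half turn about z gives the same grasp; the last joint's range is limited). The gripper opens to 88 mm and grips with 3 to 60 N. Pads are 19 mm wide; open, the fingers measure 130 mm over their backs; the gripper's body (78 mm by 193 mm) begins 47 mm behind the grasp point.
Start: joints at [-58.321, 20.546, 0.682, 0, -70.136, -16.507], TCP at [0.177, -0.651, 0.227] pointing down, gripper open.
Joint ranges: [-176.03, 176.03], [-82.01, 121.73], [-58.28, 71.71], [-173.87, 95.51], [-174.79, -0.11], [-173.66, 173.66]. Speed limits (degrees/s): [136.94, 136.94, 172.46, 180, 180, 180].

## Interface

Orientations are given as [roll, pitch, yaw] about the fixed x, y, z axes, in that order (R = Rz(yaw) Ry(pitch) Rx(roll)).
In Python, from plant import r, capture, calibration, order gives the robot as it stands.
- The arm moves only by the tool servo_tool, never from a script. Its arguments are lists of equal length, an entry for each row: "grip": the closure, from -1 (fully open) to 1 (shut), so that 0 is half open; "translation": the shift along the tool's x, y, z in m, a list of three; "turn": the turn about the tool's z in rad. A call has 1 to 10 rows; each row is the pose to reach, as a shift and turn from the pose commanded when the call began, along the tool's axes at that moment; what a row does not reach only later rows make up. A row lasts 1/12 s, in which the tool goes at most 41.7 mm and 7.16 degrees, less where a joint would pass 70% of its speed; a pose out of reach is approached as far as the arm can. A call with a gripper value outside its range is refused whole. The fingers move at their own pace and stop on an object; "newtons" is the grip in N (left out, the last holds). Time passes only in rows, so rows that repeat a pose let the fingers close. It gives the time, the measured TCP pose, the force and the opening at its end, in the units of the state.
- r.get_state(): the state, without advancing time (a new reading comes with each control period).
- capture(name): name is "side" or "top"; returns (picture, depth): 480x640x3 uint8, blue, green, red; 480x640 float32, m along the optical axis (not along the pixel's ray), 0 where there is no reading.
- calibration(name): a dict with "fx", "fy", "cx", "cy" (pixels), "dist_coeffs" ([k1, k2, p1, p2, k3] as OpenCV has them; the pictures are not rectified), "view" (4x4, takes a point from world to camera coordinates). Camera axes: x right, y up, looking along -z (the intrinsics and any distortion apply to the point x, -y, -z); pixel columns grow to the right and rows downward; lengths in m; the calibration is good to about 2 mm. A picture is of the moment at which its call begins. calibration takes no time and is no camera call.
- order.close_job(): hands the job in, once; it reports no verdict.
The state is a dict: "time_s": time; "joints": joint angles; "qd": joint speeds; "joint_torque": joint torques, N m; "tcp_pos": TCP position; "eef_rot": TCP orientation; "contact_force": force on the tool from outside, world axes, zero at the start; "moment": the same for the moment, N m; "gripper_width": finger opening in m.
Only numpy, scipy, OpenCV 4.12 (cv2) and the standard library are available. Lean on these libraries where they do the work, as an engineer would, in place of code of your own. Each camera call takes 0.05 s, during which the arm holds its last target.

## Working session

There is one attempt and no reset: what is moved stays moved. The work goes in short steps, Python scripts to look and compute and a tool call to move; the robot and the scene stay as the last step left them, time stands still between calls to the robot, and variables do not carry over. Pictures are saved under pics/ and viewed, and the job is handed in when it is done.

Besides the shell and the picture viewer there is one more tool, called after "Call:" as a command line: name --pt "numbers of a row" for each row, then --argument value for the rest. servo_tool: Moves the arm, as the interface text tells. Its arguments: {"type":"object","properties":{"grip":{"type":"array","items":{"type":"number"}},"translation":{"type":"array","items":{"type":"array","items":{"type":"number"}}},"turn":{"type":"array","items":{"type":"number"}},"newtons":{"type":"number"}},"required":["grip","translation","turn"]}

```bash
mkdir -p pics; ls
python3 - <<'E'
from plant import r,capture,calibration,order
import cv2,numpy as np
print(r.get_state(), r.grasp_offset)
for n in("side","top"):
    p,d=capture(n); cv2.imwrite(f"pics/{n}0.png",p); np.save(f"{n}0.npy",d)
    c=calibration(n); print(n,c)
E
```

```text
pics
{'time_s': 0.0, 'joints': array([-5.83213077e+01,  2.05910770e+01,  6.32503818e-01, -2.03805861e-02,
       -7.01346746e+01, -1.65045801e+01]), 'qd': array([-0.08194263,  0.04502268,  0.07046899, -0.0487865 ,  0.00625881,
        0.00032554]), 'joint_torque': array([-3.91808380e-04, -5.82709050e+01,  2.93055421e+01,  6.99737817e+00,
        6.98700955e-03, -1.62398596e-04]), 'tcp_pos': array([ 0.17650128, -0.6510023 ,  0.22561626]), 'eef_rot': array([ 1.79905151e+02, -8.12403760e-03, -1.64832822e+02]), 'contact_force': array([-0.02025644, -0.81228987, -0.16023336]), 'moment': array([ 0.05203394, -0.03244551, -0.04260255]), 'gripper_width': 0.08770237278642264} -0.0188
side {'fx': 564.6802771738328, 'fy': 564.6802771738328, 'cx': 321.8499523121672, 'cy': 241.24267227620768, 'dist_coeffs': array([-0.15611171,  0.        ,  0.        ,  0.        ,  0.        ]), 'view': array([[-0.98552345, -0.16897934,  0.01376667,  0.56765876],
       [ 0.11246109, -0.59080806,  0.79893575, -0.15284889],
       [-0.12687017,  0.78891813,  0.6012588 , -1.42213033],
       [ 0.        ,  0.        ,  0.        ,  1.        ]])}
top {'fx': 492.6515551978999, 'fy': 492.6515551978999, 'cx': 316.27556208951887, 'cy': 235.20018445662453, 'dist_coeffs': array([0.0159012, 0.       , 0.       , 0.       , 0.       ]), 'view': array([[ 0.005852  , -0.99951694,  0.03052271,  0.07564267],
       [ 0.98870346,  0.01035485,  0.14952671, -0.61055631],
       [-0.14977054,  0.02930288,  0.98828646, -1.04632301],
       [ 0.        ,  0.        ,  0.        ,  1.        ]])}
```

View pics/side0.png

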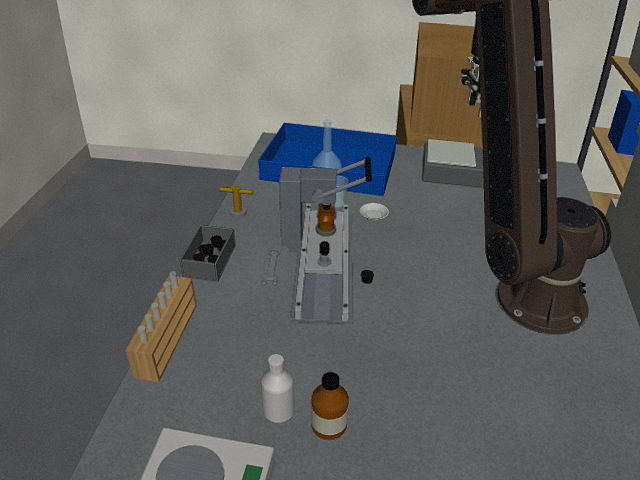

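View pics/top0.png

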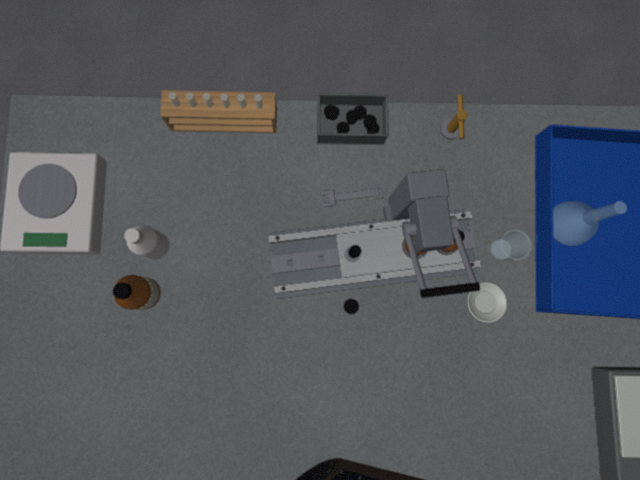

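The top view shows the knob near (353,252), the bar from (422,293) to (478,288), the bung at (351,306), the dish at (487,302), and the strip's free holes at (321,258) and (290,262). The side view shows the knob near (324,247) and the bar near (368,168).

```bash
cat > h.py <<'E'
from plant import r,capture,calibration,order
import cv2,numpy as np
def ray(n,u,v):
    c=calibration(n);K=np.array([[c['fx'],0,c['cx']],[0,c['fy'],c['cy']],[0,0,1]])
    q=cv2.undistortPoints(np.array([[[u,v]]],float),K,c['dist_coeffs'])[0,0]
    V=c['view'];R=V[:3,:3];o=-R.T@V[:3,3]
    return o,R.T@np.array([q[0],-q[1],-1.])
def onz(n,u,v,z):
    o,d=ray(n,u,v);return o+d*(z-o[2])/d[2]
def tri(a,b):
    (o1,d1),(o2,d2)=ray("side",*a),ray("top",*b)
    A=np.c_[d1,-d2];s=np.linalg.lstsq(A,o2-o1,rcond=None)[0]
    p,q=o1+s[0]*d1,o2+s[1]*d2
    return (p+q)/2,np.linalg.norm(p-q)
def dep(n,u,v,d):
    o,dd=ray(n,u,v);return o+dd*d
def proj(n,p):
    c=calibration(n);K=np.array([[c['fx'],0,c['cx']],[0,c['fy'],c['cy']],[0,0,1]])
    V=c['view'];x=V[:3,:3]@p+V[:3,3];x=x*[1,-1,-1]
    return cv2.projectPoints(x.reshape(1,1,3),np.zeros(3),np.zeros(3),K,c['dist_coeffs'])[0].ravel()
E
cat > m.py <<'E'
from h import *
t=cv2.imread("pics/top0.png");s=cv2.imread("pics/side0.png")
td=np.load("top0.npy");sd=np.load("side0.npy")
def blobs(n,im,dd,x0,y0,x1,y1,th=40):
    m=np.zeros(im.shape[:2],np.uint8);m[y0:y1,x0:x1]=(im[y0:y1,x0:x1].max(2)<th)
    k,l,st,c=cv2.connectedComponentsWithStats(m)
    for i in range(1,k):
        if st[i,4]>25:
            d=np.median(dd[(l==i)&(dd>0)])
            print(n,c[i],st[i],dep(n,*c[i],d))
            if st[i,2]>40: print(cv2.minAreaRect(np.argwhere(l==i)[:,::-1].astype(np.float32)))
blobs("top",t,td,330,235,490,320);blobs("side",s,sd,300,150,380,290)
E
python3 m.py
python3 - <<'E'
import cv2
t=cv2.imread("pics/top0.png")[180:320,260:500];cv2.imwrite("pics/tc.png",cv2.resize(t,None,fx=3.3,fy=3.3,interpolation=2))
t=cv2.imread("pics/side0.png")[140:330,260:400];cv2.imwrite("pics/sc.png",cv2.resize(t,None,fx=3,fy=3,interpolation=2))
E
```

```text
top [354.13207547 251.27358491] [349 246  12  12 106] [0.56778956 0.00315977 0.10438627]
top [449.21719457 289.62217195] [421 282  58  15 442] [ 0.48343159 -0.14926074  0.25264912]
((449.50555419921875, 289.5427551269531), (7.846576690673828, 57.94395065307617), 82.56858825683594)
top [350.74842767 305.96226415] [344 299  14  15 159] [0.45548082 0.00273097 0.02381661]
side [367.8359375 169.046875 ] [365 157   7  25 128] [ 0.48362238 -0.13660401  0.25332807]
side [325.89473684 206.65789474] [322 204   9   6  38] [ 0.58892358 -0.12936098  0.12943083]
side [324.02830189 247.94339623] [320 242   9  13 106] [0.57043758 0.00751501 0.09531734]
side [366.86466165 275.90977444] [361 270  13  13 133] [0.45656484 0.0070364  0.01967696]
```

View pics/tc.png

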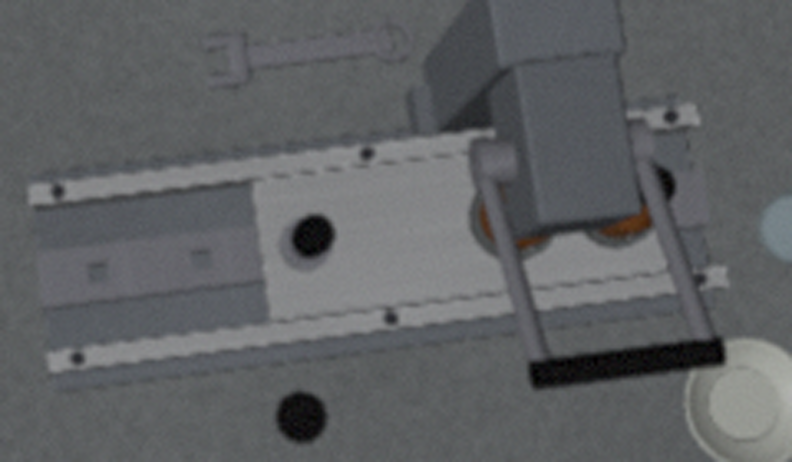

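View pics/sc.png

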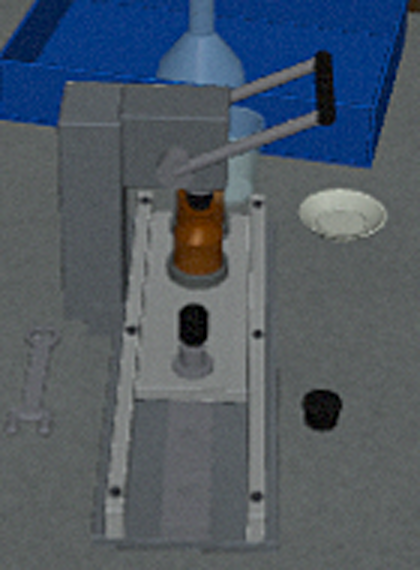

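The crops show the knob top, bar and both free hole mouths (about (321.2,258.2) and (289.4,262.1)). Next I fit the rig pose from these.

```bash
cat > p.py <<'E'
from h import *
h2=onz("top",321.2,258.2,.028);h3=onz("top",289.4,262.1,.028)
k=onz("top",354.1,251.3,.105);b=onz("top",449.4,289.6,.2535)
for n,p in(("h2",h2),("h3",h3),("k",k),("b",b)):print(n,p)
# bar ends at bar top height
im=cv2.imread("pics/top0.png").max(2)
m=np.zeros(im.shape,np.uint8);m[280:300,418:483]=im[280:300,418:483]<40
pts=np.argwhere(m)[:,::-1].astype(float)
w=np.array([onz("top",*q,.2535)[:2] for q in pts]);c=w.mean(0)
u,s,v=np.linalg.svd(w-c);print("bar c",c,"dir",v[0],"yaw",np.degrees(np.arctan2(-v[0][0]*np.sign(v[0][1]),abs(v[0][1]))),"len",np.ptp((w-c)@v[0]),np.ptp((w-c)@v[1]))
# side guide bolts yaw: left and right bolts on front guide, z .042
S=3.3
bl=[onz("top",260+x/S,180+y/S,.042)[:2] for x,y in((78,358),(391,317),(701,278),(58,190),(367,153),(671,116))]
for i,j in((0,2),(3,5)):
    d=bl[i]-bl[j];print("bolts",bl[i],bl[j],np.linalg.norm(d),np.degrees(np.arctan2(-d[0],d[1])))
# fit pose by Umeyama
A=np.array([[0,210],[0,280],[0,140],[-106,0]])/1e3;B=np.array([h2[:2],h3[:2],k[:2],c])
a,bb=A-A.mean(0),B-B.mean(0)
th=np.arctan2((a[:,0]*bb[:,1]-a[:,1]*bb[:,0]).sum(),(a*bb).sum())
R=np.array([[np.cos(th),-np.sin(th)],[np.sin(th),np.cos(th)]]);t=B.mean(0)-R@A.mean(0)
print("yaw",np.degrees(th),"t",t,"res",(A@R.T+t-B)*1e3)
print(tri((324.0,245.5),(354.1,251.3)))
E
python3 p.py
```

```text
h2 [0.56060962 0.06881029 0.028     ]
h3 [0.55125146 0.13963609 0.028     ]
k [0.56766041 0.00329308 0.105     ]
b [ 0.48343712 -0.14933158  0.2535    ]
bar c [ 0.48340533 -0.14904153] dir [ 0.13477058 -0.99087683] yaw 7.745353612292681 len 0.10394673066084897 0.013764708799899477
bolts [0.49212837 0.15102042] [ 0.54880034 -0.26642999] 0.4212796756097284 7.731061107713084
bolts [0.60412229 0.16618914] [ 0.659464   -0.25047404] 0.42032238548925865 7.565811325079561
yaw 7.454663182755676 t [ 0.58744203 -0.13705615] res [[-0.4133324   2.35860626]
 [-0.13709343  0.94115589]
 [ 1.61779172 -1.53253263]
 [-1.06736589 -1.76722952]]
(array([0.56985738, 0.0027706 , 0.09932887]), np.float64(0.003030113867917052))
```

Call:
servo_tool --grip '[1, 1, 1]' --pt "0 0 -0.03" --pt "0 0 -0.06" --pt "0 0 -0.08" --turn '[0.06, 0.132, 0.132]' --newtons 20

```text
time_s: 0.35
tcp_pos: [0.1765, -0.6518, 0.3087]
eef_rot: [-179.9, -0.0, -172.6]
contact_force: [-0.9, -0.3, 0.2]
gripper_width: 0.0731
```

```bash
cat >> h.py <<'E'
from scipy.spatial.transform import Rotation as Ro
YAW=7.6
def totool(p):
    s=r.get_state();R=Ro.from_euler('xyz',s['eef_rot'],degrees=True).as_matrix()
    return R.T@(np.array(p)-s['tcp_pos'])
def rep():
    s=r.get_state()
    for k in('time_s','joints','tcp_pos','eef_rot','contact_force','gripper_width'):print(k,np.round(s[k],4))
E
python3 - <<'E'
from h import *
rep();print(totool([.4834,-.149,.285]))
E
```

```text
time_s 0.35
joints [-5.83221e+01  1.84974e+01  8.22300e+00  4.79000e-02 -7.96735e+01
 -2.43220e+01]
tcp_pos [ 0.1765 -0.6518  0.3087]
eef_rot [-1.799331e+02 -2.150000e-02 -1.726356e+02]
contact_force [-0.8615 -0.3117  0.2425]
gripper_width 0.0731
[-0.36883973  0.45937447  0.0230739 ]
```

Call:
servo_tool --grip '[1, 1, 1, 1, 1, 1, 1, 1, 1, 1]' --pt "-0.01 0.0125 0" --pt "-0.03 0.037 0" --pt "-0.053 0.066 0" --pt "-0.076 0.095 0" --pt "-0.099 0.123 0" --pt "-0.122 0.152 0" --pt "-0.145 0.18 0" --pt "-0.168 0.209 0" --pt "-0.191 0.238 0" --pt "-0.214 0.266 0" --turn '[0, 0, 0, 0, 0, 0, 0, 0, 0, 0]'

```text
time_s: 1.18
tcp_pos: [0.3538, -0.3576, 0.3064]
eef_rot: [180.0, 0.0, -172.4]
contact_force: [0.7, -0.7, 0.7]
gripper_width: 0.0066
```

Call:
servo_tool --grip '[1, 1, 1, 1, 1, 1, 1, 1, 1, 1]' --pt "-0.023 0.028 0" --pt "-0.046 0.057 0" --pt "-0.069 0.086 0" --pt "-0.092 0.115 0" --pt "-0.115 0.143 0" --pt "-0.132 0.164 0" --pt "-0.145 0.18 0" --pt "-0.152 0.19 0" --pt "-0.155 0.193 0" --pt "-0.155 0.193 0" --turn '[0, 0, 0, 0, 0, 0, 0, 0, 0, 0]'

```text
time_s: 2.02
tcp_pos: [0.4817, -0.1472, 0.3063]
eef_rot: [180.0, -0.0, -172.3]
contact_force: [-0.9, -0.2, -1.2]
gripper_width: 0.0008
```

Run:
```python
from h import *
rep();print(totool([.4834,-.149,.254]))
p,d=capture("side");cv2.imwrite("pics/s1.png",cv2.resize(p[80:320,220:460],None,fx=2.4,fy=2.4))
p,d=capture("top");cv2.imwrite("pics/t1.png",cv2.resize(p[160:340,300:540],None,fx=3,fy=3))
```

```text
time_s 2.0167
joints [ 5.39130e+00  1.63530e+00 -1.28365e+01 -1.30000e-03 -7.55698e+01
 -8.77115e+01]
tcp_pos [ 0.4817 -0.1472  0.3063]
eef_rot [ 1.799971e+02 -4.140000e-02 -1.723206e+02]
contact_force [-0.857  -0.187  -1.2106]
gripper_width 0.0008
[-0.00143651 -0.0020283   0.05225407]
```

View pics/s1.png

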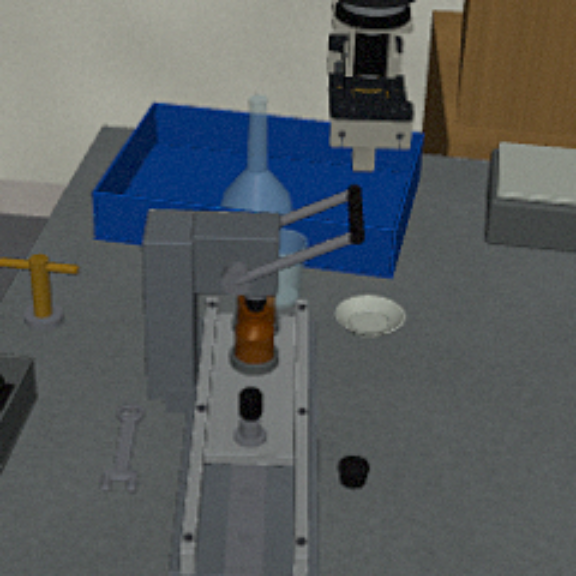

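View pics/t1.png

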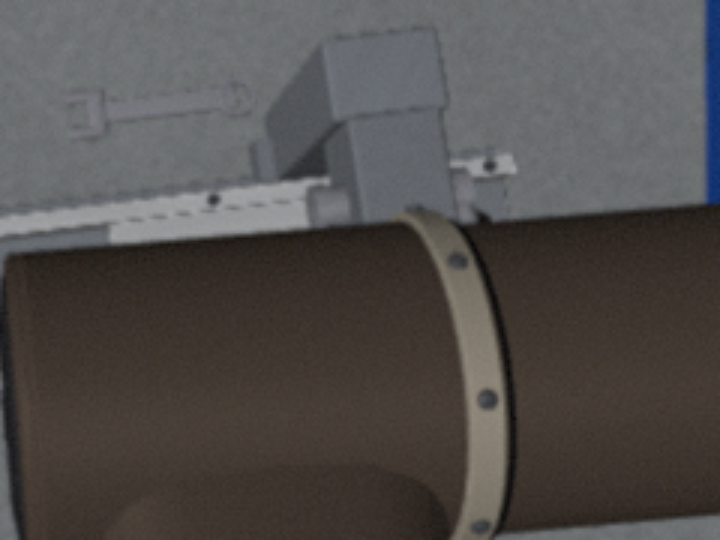

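The side view shows the closed fingers right above the bar (tips at (364,165) in the crop, bar (355,185–240)). Lowering onto it.

Call:
servo_tool --grip '[1, 1, 1, 1, 1, 1, 1, 1, 1, 1]' --pt "-0.001 -0.002 0.015" --pt "-0.001 -0.002 0.035" --pt "-0.001 -0.002 0.045" --pt "-0.001 -0.002 0.05" --pt "-0.001 -0.002 0.053" --pt "0.001 -0.002 0.059" --pt "0.003 -0.002 0.065" --pt "0.006 -0.002 0.072" --pt "0.008 -0.002 0.079" --pt "0.01 -0.002 0.085" --turn '[0, 0, 0, 0, 0, 0, 0, 0, 0, 0]'

```text
time_s: 2.95
tcp_pos: [0.4719, -0.151, 0.2211]
eef_rot: [-180.0, 0.0, -172.4]
contact_force: [0.6, -0.1, 2.1]
gripper_width: 0.0004
```

Run:
```python
from h import *
rep()
p,d=capture("side");cv2.imwrite("pics/s2.png",cv2.resize(p[80:320,220:460],None,fx=2.4,fy=2.4))
```

```text
time_s 2.95
joints [ 5.03430e+00  3.65060e+00 -2.19113e+01  1.22000e-02 -6.43896e+01
 -8.74262e+01]
tcp_pos [ 0.4719 -0.151   0.2211]
eef_rot [-1.799868e+02  4.810000e-02 -1.723866e+02]
contact_force [ 0.5681 -0.0537  2.0587]
gripper_width 0.0004
```

View pics/s2.png

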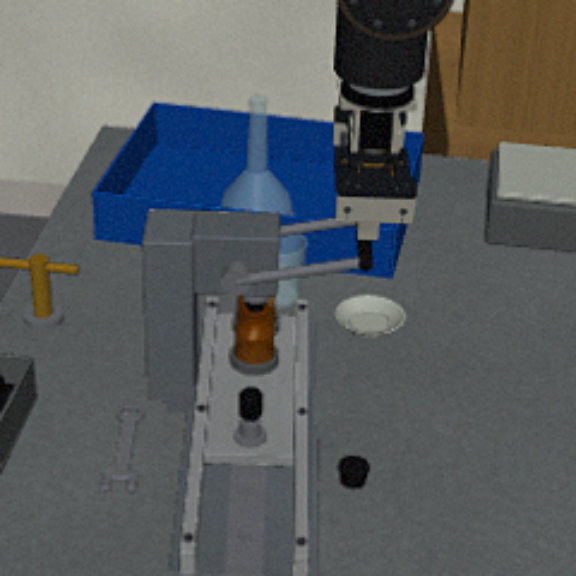

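The lever follows: the bar is down by about a third, with the fingers on its top. Continuing to the bottom.

Call:
servo_tool --grip '[1, 1, 1, 1, 1, 1, 1, 1, 1, 1]' --pt "0.001 0 0.006" --pt "0.001 0 0.012" --pt "0.002 0 0.018" --pt "0.002 0 0.024" --pt "0.003 0 0.03" --pt "0.002 0 0.036" --pt "0.002 0 0.042" --pt "0.001 0 0.048" --pt "0.001 0 0.053" --pt "0 0 0.057" --turn '[0, 0, 0, 0, 0, 0, 0, 0, 0, 0]'

```text
time_s: 3.83
tcp_pos: [0.4712, -0.151, 0.1643]
eef_rot: [-180.0, -0.1, -172.4]
contact_force: [-4.9, -0.8, 5.9]
gripper_width: 0.0007
```

Call:
servo_tool --grip '[1, 1, 1, 1, 1]' --pt "0 0 0.003" --pt "-0.001 0 0.006" --pt "-0.001 0 0.006" --pt "-0.001 0 0.006" --pt "-0.001 0 0.006" --turn '[0, 0, 0, 0, 0]'

```text
time_s: 4.25
tcp_pos: [0.4721, -0.151, 0.1593]
eef_rot: [-180.0, -0.1, -172.4]
contact_force: [-6.7, 2.0, 12.3]
gripper_width: 0.0005
```

Run:
```python
from h import *
rep()
p,d=capture("side");cv2.imwrite("pics/s3.png",cv2.resize(p[120:280,260:420],None,fx=3.6,fy=3.6))
```

```text
time_s 4.25
joints [ 5.04940e+00  6.95030e+00 -2.69763e+01  2.39000e-02 -5.61580e+01
 -8.74327e+01]
tcp_pos [ 0.4721 -0.151   0.1593]
eef_rot [-1.799840e+02 -8.530000e-02 -1.723699e+02]
contact_force [-6.7039  1.9759 12.346 ]
gripper_width 0.0005
```

View pics/s3.png

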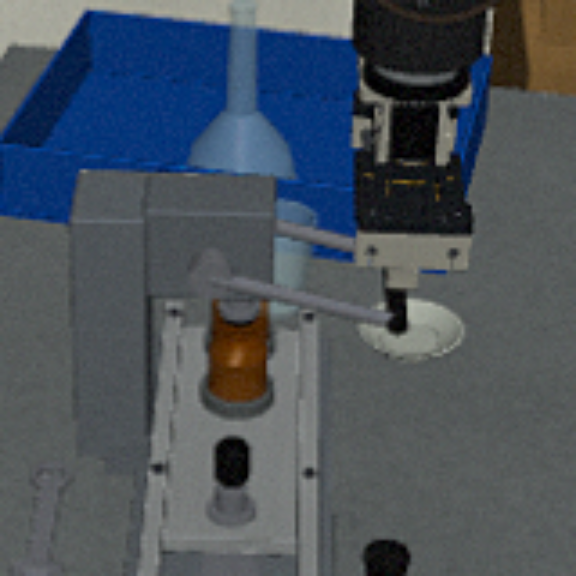

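The lever is at the bottom. TCP z of 159 mm puts the lever near 0.69 rad, and the force rise to 12 N fits the stopper being home. Now easing it up along the arc.

Call:
servo_tool --grip '[1, 1, 1, 1, 1, 1, 1, 1, 1, 1]' --pt "0 0 -0.003" --pt "0.001 0 -0.007" --pt "0.002 0 -0.012" --pt "0.002 0 -0.017" --pt "0.003 0 -0.022" --pt "0.004 0 -0.027" --pt "0.004 0 -0.032" --pt "0.004 0 -0.037" --pt "0.004 0 -0.042" --pt "0.003 0 -0.047" --turn '[0, 0, 0, 0, 0, 0, 0, 0, 0, 0]'

```text
time_s: 5.13
tcp_pos: [0.4698, -0.1512, 0.206]
eef_rot: [180.0, -0.0, -172.4]
contact_force: [-0.1, 1.0, 0.2]
gripper_width: 0.0004
```

Call:
servo_tool --grip '[1, 1, 1, 1, 1, 1, 1, 1, 1, 1]' --pt "-0.001 0 -0.005" --pt "-0.001 0 -0.01" --pt "-0.002 0 -0.015" --pt "-0.003 0 -0.02" --pt "-0.004 0 -0.025" --pt "-0.006 0 -0.03" --pt "-0.008 0 -0.035" --pt "-0.01 0 -0.04" --pt "-0.012 0 -0.044" --pt "-0.013 0 -0.047" --turn '[0, 0, 0, 0, 0, 0, 0, 0, 0, 0]'

```text
time_s: 5.97
tcp_pos: [0.4833, -0.1494, 0.2531]
eef_rot: [-180.0, 0.0, -172.4]
contact_force: [-0.4, -0.4, 0.6]
gripper_width: 0.0004
```

Call:
servo_tool --grip '[1, 1, 1, 1, 1, 1]' --pt "0 0 -0.003" --pt "-0.001 0 -0.006" --pt "-0.001 0 -0.01" --pt "-0.001 0 -0.03" --pt "-0.001 0 -0.06" --pt "-0.001 0 -0.06" --turn '[0, 0, 0, 0, 0, 0]'

```text
time_s: 6.47
tcp_pos: [0.4859, -0.1501, 0.3181]
eef_rot: [-179.8, 0.4, -172.4]
contact_force: [1.6, -0.2, 0.7]
gripper_width: 0.0004
```

Run:
```python
from h import *
rep()
print("knob at z.23",totool([.568,.003,.2]))
p,d=capture("side");cv2.imwrite("pics/s4.png",cv2.resize(p[120:280,260:420],None,fx=3.6,fy=3.6))
```

```text
time_s 6.4667
joints [  5.1008   1.5479 -11.4826   0.1467 -76.5731 -87.4926]
tcp_pos [ 0.4859 -0.1501  0.3181]
eef_rot [-179.8399    0.3898 -172.3576]
contact_force [ 1.598  -0.2258  0.7212]
gripper_width 0.0004
knob at z.23 [-0.10091723  0.14118774  0.1183955 ]
```

View pics/s4.png

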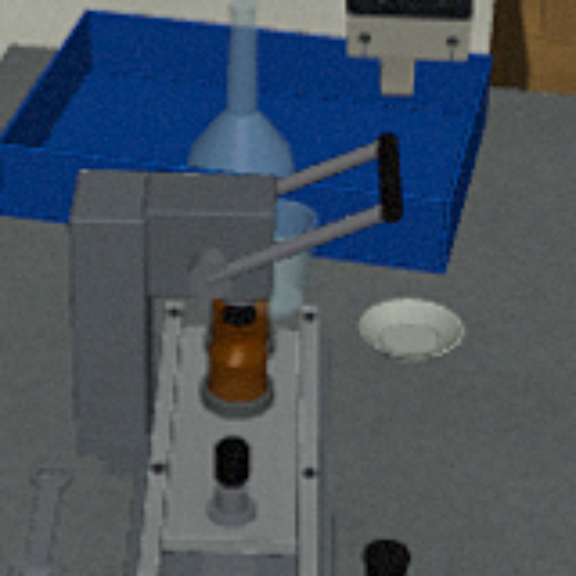

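The lever is back at its rest: the bar is at the same pixels as at the start, about (368,169) in the full frame. The stopper sits lower. Going to the knob, turning −90° so the jaws close along the rig's x.

Call:
servo_tool --grip '[-0.5, -0.5, -0.5, -0.5, -0.5, -0.5, -0.5, -0.5, -0.5, -0.5]' --pt "-0.006 0.01 0" --pt "-0.018 0.025 0" --pt "-0.03 0.042 0" --pt "-0.042 0.06 0" --pt "-0.055 0.078 0" --pt "-0.07 0.098 0" --pt "-0.082 0.115 0" --pt "-0.092 0.129 0" --pt "-0.098 0.137 0" --pt "-0.101 0.141 0" --turn '[-0.08, -0.2, -0.32, -0.44, -0.56, -0.68, -0.8, -0.92, -1.04, -1.16]'

```text
time_s: 7.35
tcp_pos: [0.5656, 0.0051, 0.3116]
eef_rot: [179.9, -0.0, -105.5]
contact_force: [-0.3, -0.3, 0.8]
gripper_width: 0.0617
```

Call:
servo_tool --grip '[-0.5, -0.5, -0.5, -0.5, -0.5, -0.5]' --pt "0 0 0.02" --pt "0 0 0.05" --pt "0 0 0.08" --pt "0 0 0.11" --pt "0 0 0.12" --pt "0 0 0.12" --turn '[-0.12, -0.24, -0.35, -0.41, -0.41, -0.41]'

```text
time_s: 7.85
tcp_pos: [0.5634, 0.0033, 0.1896]
eef_rot: [179.7, -0.0, -82.6]
contact_force: [0.8, -0.3, -0.1]
gripper_width: 0.0657
```

Run:
```python
from h import *
rep()
print("knob",totool([.568,.003,.071]))
for n in("side","top"):
    p,d=capture(n);cv2.imwrite(f"pics/{n}5.png",p)
p=cv2.imread("pics/side5.png");cv2.imwrite("pics/s5.png",cv2.resize(p[140:300,240:400],None,fx=3.6,fy=3.6))
```

```text
time_s 7.85
joints [ 2.02143e+01  1.18886e+01 -1.64054e+01 -3.76000e-02 -6.20460e+01
 -1.27795e+01]
tcp_pos [0.5634 0.0033 0.1896]
eef_rot [ 1.79661e+02 -4.29000e-02 -8.25828e+01]
contact_force [ 0.757  -0.29   -0.0706]
gripper_width 0.0657
knob [ 0.00079955 -0.00521803  0.11857719]
```

View pics/s5.png

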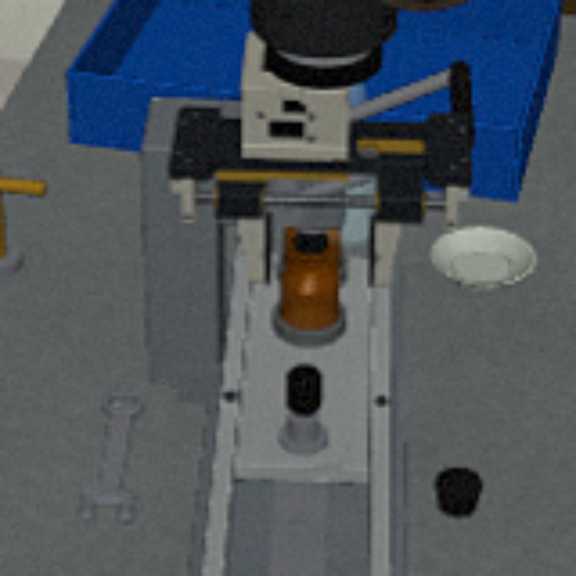

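View pics/top5.png

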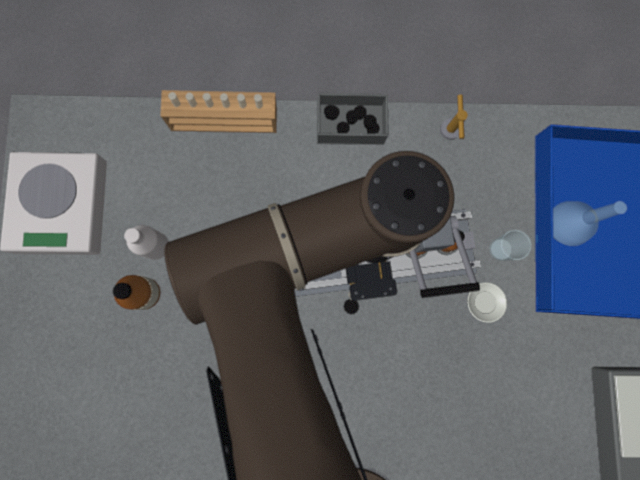

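The jaws straddle the knob in the rail's cross direction. Everything else is unchanged: dish, bung, beaker and bottles are at the same pixels. Descending with a 5 mm sideways correction.

Call:
servo_tool --grip '[-0.5, -0.5, -0.5, -0.5, -0.5, -0.5, -0.5]' --pt "0 -0.004 0.015" --pt "0.001 -0.005 0.04" --pt "0.001 -0.005 0.065" --pt "0.001 -0.005 0.09" --pt "0.001 -0.005 0.106" --pt "0.001 -0.005 0.115" --pt "0.001 -0.005 0.116" --turn '[0, 0, 0, 0, 0, 0, 0]'

```text
time_s: 8.53
tcp_pos: [0.5707, 0.0035, 0.0765]
eef_rot: [180.0, -0.0, -82.5]
contact_force: [-0.3, 0.2, 0.7]
gripper_width: 0.0656
```

Run:
```python
from h import *
rep();print(totool([.568,.003,.072]))
p,d=capture("side");cv2.imwrite("pics/s6.png",cv2.resize(p[140:300,240:400],None,fx=3.6,fy=3.6))
```

```text
time_s 8.5333
joints [ 1.99918e+01  1.89892e+01 -2.35039e+01  6.10000e-03 -4.75249e+01
 -1.24903e+01]
tcp_pos [0.5707 0.0035 0.0765]
eef_rot [ 1.799834e+02 -8.300000e-03 -8.249440e+01]
contact_force [-0.2505  0.2449  0.7426]
gripper_width 0.0656
[0.00013457 0.00272449 0.00447355]
```

View pics/s6.png

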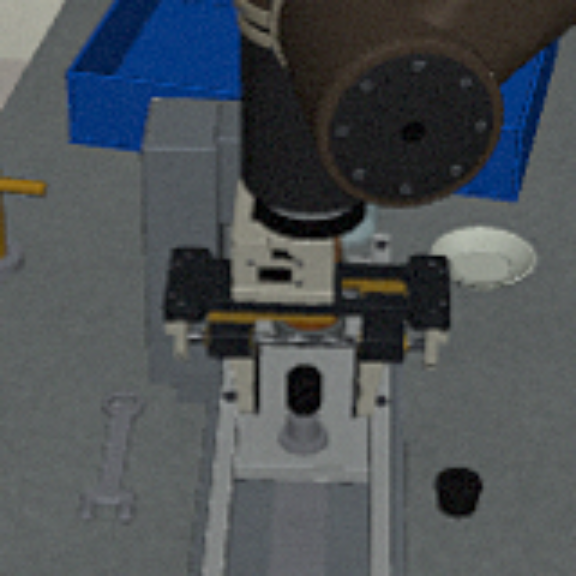

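The fingertips, at crop pixels (245,408) and (370,412), straddle the knob at (304,390), level with its underside. Lowering 4 mm and gripping.

Call:
servo_tool --grip '[-0.5, -0.5, 0, 0.5, 0.7, 0.7, 0.7, 0.7, 0.7, 0.7]' --pt "0 0.002 0.002" --pt "0 0.002 0.004" --pt "0 0.002 0.004" --pt "0 0.002 0.004" --pt "0 0.002 0.004" --pt "0 0.002 0.004" --pt "0 0.002 0.004" --pt "0 0.002 0.004" --pt "0 0.002 0.004" --pt "0 0.002 0.004" --turn '[0, 0, 0, 0, 0, 0, 0, 0, 0, 0]' --newtons 35

```text
time_s: 9.42
tcp_pos: [0.5718, 0.0039, 0.0734]
eef_rot: [-179.6, 0.0, -82.4]
contact_force: [10.1, -0.3, -5.8]
gripper_width: 0.0252
```

Run:
```python
from h import *
rep()
p,d=capture("side");cv2.imwrite("pics/s7.png",cv2.resize(p[140:300,240:400],None,fx=3.6,fy=3.6))
```

```text
time_s 9.4167
joints [ 20.0355  19.1039 -23.8768   0.0838 -46.6651 -12.4787]
tcp_pos [0.5718 0.0039 0.0734]
eef_rot [-1.79641e+02  1.66000e-02 -8.23858e+01]
contact_force [10.0973 -0.2881 -5.8158]
gripper_width 0.0252
```

View pics/s7.png

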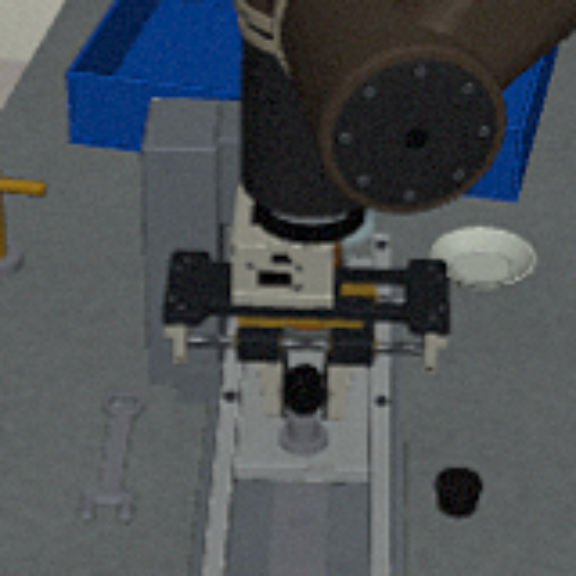

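The knob is gripped (25 mm opening). I take out the sideways bias and lift 16 mm.

Call:
servo_tool --grip '[0.7, 0.7, 0.7, 0.7, 0.7, 0.7, 0.7, 0.7, 0.7, 0.7]' --pt "0 -0.002 0" --pt "0 -0.003 -0.002" --pt "0 -0.003 -0.004" --pt "0 -0.003 -0.006" --pt "0 -0.003 -0.008" --pt "0 -0.003 -0.01" --pt "0 -0.003 -0.012" --pt "0 -0.003 -0.014" --pt "0 -0.003 -0.016" --pt "0 -0.003 -0.016" --turn '[0, 0, 0, 0, 0, 0, 0, 0, 0, 0]'

```text
time_s: 10.3
tcp_pos: [0.572, 0.0039, 0.0886]
eef_rot: [-179.9, 0.0, -82.4]
contact_force: [6.5, 0.8, -9.5]
gripper_width: 0.0252
```

Run:
```python
from h import *
rep()
p,d=capture("side");cv2.imwrite("pics/s8.png",cv2.resize(p[140:300,240:400],None,fx=3.6,fy=3.6))
```

```text
time_s 10.3
joints [ 1.99779e+01  1.82109e+01 -2.26952e+01 -1.08000e-02 -4.90175e+01
 -1.24074e+01]
tcp_pos [0.572  0.0039 0.0886]
eef_rot [-1.799272e+02  2.440000e-02 -8.243650e+01]
contact_force [ 6.5374  0.7989 -9.4605]
gripper_width 0.0252
```

View pics/s8.png

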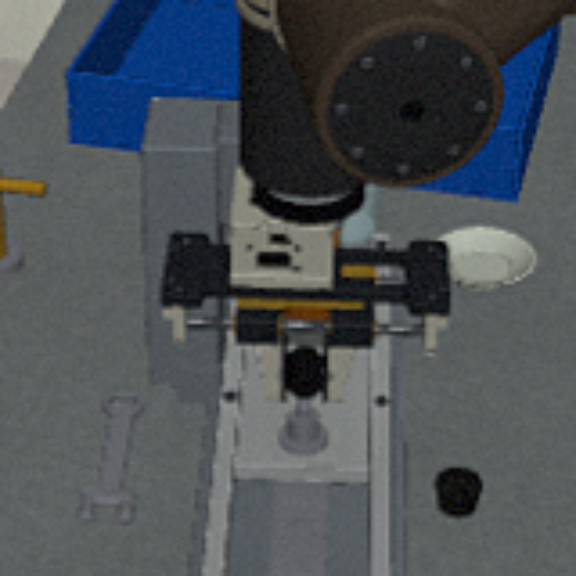

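The plunger is up about 15 mm: the rod is exposed and the 9.5 N pull matches the spring. Sliding 70 mm along the rail.

Call:
servo_tool --grip '[0.7, 0.7, 0.7, 0.7, 0.7, 0.7, 0.7, 0.7, 0.7, 0.7]' --pt "-0.002 -0.001 0" --pt "-0.006 -0.002 0" --pt "-0.011 -0.002 0" --pt "-0.016 -0.002 0" --pt "-0.021 -0.002 0" --pt "-0.026 -0.002 0" --pt "-0.031 -0.002 0" --pt "-0.036 -0.002 0" --pt "-0.041 -0.002 0" --pt "-0.046 -0.002 0" --turn '[0, 0, 0, 0, 0, 0, 0, 0, 0, 0]'

```text
time_s: 11.18
tcp_pos: [0.5661, 0.0496, 0.0881]
eef_rot: [179.9, -0.0, -82.4]
contact_force: [-4.1, -2.1, -10.1]
gripper_width: 0.0253
```

Call:
servo_tool --grip '[0.7, 0.7, 0.7, 0.7, 0.7, 0.7, 0.7, 0.7]' --pt "-0.005 0 0" --pt "-0.01 0 0" --pt "-0.014 0 0" --pt "-0.018 0 0" --pt "-0.021 0 0" --pt "-0.023 0 0" --pt "-0.024 0 0" --pt "-0.024 0 0" --turn '[0, 0, 0, 0, 0, 0, 0, 0]'

```text
time_s: 11.85
tcp_pos: [0.563, 0.0735, 0.0881]
eef_rot: [179.9, 0.0, -82.4]
contact_force: [-5.1, -0.7, -9.0]
gripper_width: 0.0251
```

Run:
```python
from h import *
rep()
s=r.get_state();d=s['tcp_pos'][:2]-[.572,.0039];a=np.radians(7.6)
print("travel",d@[-np.sin(a),np.cos(a)],"across",d@[np.cos(a),np.sin(a)])
p,d=capture("side");cv2.imwrite("pics/side9.png",p);cv2.imwrite("pics/s9.png",cv2.resize(p[140:340,220:420],None,fx=2.9,fy=2.9))
```

```text
time_s 11.85
joints [ 27.1581  18.0007 -23.0898  -0.0544 -49.0216 -19.5705]
tcp_pos [0.563  0.0735 0.0881]
eef_rot [ 1.798806e+02  1.100000e-03 -8.244820e+01]
contact_force [-5.1244 -0.7416 -9.0403]
gripper_width 0.0251
travel 0.07022215962771035 across 0.0002437718003367491
```

View pics/s9.png

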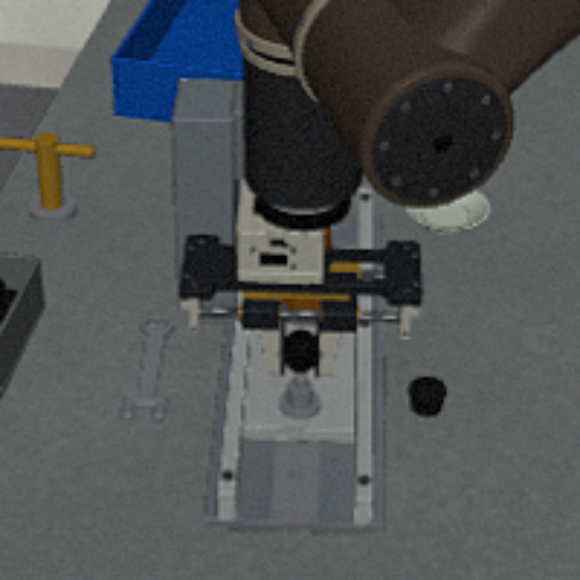

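The carriage moved with the knob: the front edge of its plate is now further down the rail, and travel is 70.2 mm by TCP. Lowering the pin.

Call:
servo_tool --grip '[0.7, 0.7, 0.7, 0.7, 0.7, 0.7, 0.7, 0.7, 0.7, 0.7]' --pt "0 0.001 0.002" --pt "0 0.001 0.004" --pt "0 0.001 0.006" --pt "0 0.001 0.008" --pt "0 0.001 0.01" --pt "0 0.001 0.012" --pt "0 0.001 0.014" --pt "0 0.001 0.0155" --pt "0 0.001 0.0155" --pt "0 0.001 0.0155" --turn '[0, 0, 0, 0, 0, 0, 0, 0, 0, 0]'

```text
time_s: 12.73
tcp_pos: [0.563, 0.0734, 0.073]
eef_rot: [180.0, 0.0, -82.4]
contact_force: [-5.2, 0.9, -5.4]
gripper_width: 0.0254
```

Run:
```python
from h import *
rep()
for n in("side","top"):
    p,d=capture(n);cv2.imwrite(f"pics/{n}10.png",p)
p=cv2.imread("pics/side10.png");cv2.imwrite("pics/s10.png",cv2.resize(p[140:340,220:420],None,fx=2.9,fy=2.9))
```

```text
time_s 12.7333
joints [ 2.71562e+01  1.89932e+01 -2.40627e+01 -2.55000e-02 -4.69499e+01
 -1.95760e+01]
tcp_pos [0.563  0.0734 0.073 ]
eef_rot [ 1.799883e+02  1.560000e-02 -8.243720e+01]
contact_force [-5.1975  0.8503 -5.4005]
gripper_width 0.0254
```

View pics/s10.png

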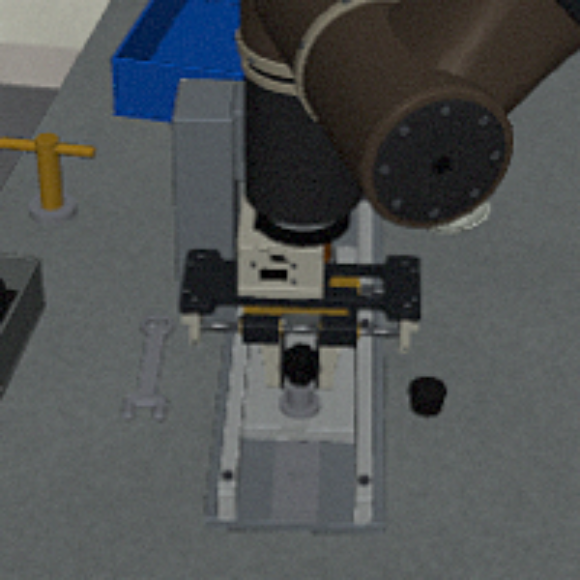

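View pics/top10.png

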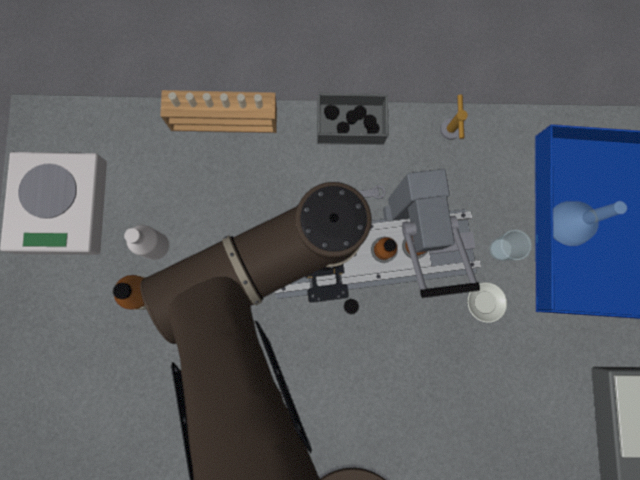

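Pin height is back to its start value (TCP z 73.0 against 73.4 mm), but the tool still carries about 5 N of spring. Nudging down to confirm it is seated.

Call:
servo_tool --grip '[0.7, 0.7, 0.7, 0.7, 0.7]' --pt "0 0.001 0.001" --pt "0 0.001 0.002" --pt "0 0.001 0.002" --pt "0 0.001 0.002" --pt "0 0.001 0.002" --turn '[0, 0, 0, 0, 0]'

```text
time_s: 13.25
tcp_pos: [0.563, 0.0733, 0.0726]
eef_rot: [-179.9, 0.0, -82.4]
contact_force: [-6.5, 0.6, 5.3]
gripper_width: 0.0257
```

The nudge moved 0.4 mm and the force flipped to +5 N, so the pin is on the bottom of the hole. In the side picture the knob-to-housing gap matches the start. The top view shows the lever bar at its rest pixels (449,290) and the visible bystanders unmoved. Handing in.

Run:
```python
from h import *
rep();order.close_job();rep()
```

```text
time_s 13.25
joints [ 27.1834  18.9509 -24.2288   0.0486 -46.7044 -19.613 ]
tcp_pos [0.563  0.0733 0.0726]
eef_rot [-1.79879e+02  5.50000e-03 -8.23963e+01]
contact_force [-6.4783  0.5798  5.3339]
gripper_width 0.0257
the job is handed in; nothing more can be done
the job is handed in; nothing more can be done
```

I pressed the stopper with the lever, moved the carriage to the next hole, and handed the job in at 13.3 s with the gripper still on the knob. No verdict is reported, so what follows is from my own checks.

- **Lever and stopper:** I pushed the bar down to about 0.69 rad with closed fingers, rather than gripping it. The force rose to 12 N there, which fits the stopper being home. I eased it back up at about 60 mm/s, and its bar ended at the same pixels as at the start. I inferred the stopper depth from lever angle and force, and did not measure it directly.
- **Carriage and pin:** I lifted the knob about 15 mm, slid it 70.2 mm (by TCP position) and lowered it. The tool height came back to its starting value. At first the tool still carried about 5 N of the plunger spring. A further 2 mm nudge down moved only 0.4 mm and turned the force to +5 N, so I take the pin as seated.
- **Grip at the end:** The fingers hold the knob at 25.7 mm opening with a 35 N grip setting. About 6 N of sideways force remains across the rail.
- **Bystanders:** None had visibly moved in the last pictures. The arm partly hid the reagent bottle and the spanner in the top view.

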